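# Push the cassette home and click the deck's cover shut

## Robot

A 7-joint arm with a two-finger parallel gripper is mounted at the origin on a cart in front of the work surface, level with it; the furniture and walls round the work are solid. World frame = base frame: x ahead of the robot, y to its left, z up, the work surface at z = 0. Lengths are in m, angles in degrees, forces in N, time in s.
With the tool pointing down it reaches from about 0.425 to 0.875 m from the base axis. Payload 4.7 kg.
Tool frame: the origin (TCP) lies between the finger pads; the fingertips stand 19 mm ahead of it and the grasp point (between the pads) is the TCP; x points along the fingers, z is the direction in which the jaws open and shut, and the axes are right-handed (so a half turn about x gives the same grasp; the last joint's range is limited). The gripper opens to 87 mm and grips with 3 to 60 N. Pads are 19 mm wide; open, the fingers measure 117 mm over their backs; the gripper's body (75 mm by 190 mm) begins 51 mm behind the grasp point.
Start: joints at [-68.176, 18.392, -4.016, 83.108, 1.295, 78.541, -3.26], TCP at [0.233, 0.607, 0.242] pointing down, gripper open.
Joint ranges: [-163.93, 163.93], [-17.29, 119.83], [-79.2, 71.16], [3.27, 140.29], [-89.18, 269.18], [5.43, 117.66], [-154.24, 154.24]. Speed limits (degrees/s): [147.25, 147.25, 180, 180, 180, 180, 180].

## Interface

Orientations are given as [roll, pitch, yaw] about the fixed x, y, z axes, in that order (R = Rz(yaw) Ry(pitch) Rx(roll)).
In Python, from cell import monitor, read_camera, camera_model, env, regions_of gives the robot as it stands. The module is installed in compiled form; this text tells all that it offers.
- The arm moves only by the tool step_arm, never from a script. Its argument "deltas" is a list of rows, each a list of 5 numbers: the gripper's target within -1 to 1 (fully open at 1, half-way at 0, shut at -1), then the shift along the tool's x, y, z in m, then the turn about the tool's x in degrees. A call has 1 to 12 rows; each row is the pose to reach, as a shift and turn from the pose commanded when the call began, along the tool's axes at that moment; what a row does not reach only later rows make up. A row lasts 1/8 s, in which the tool goes at most 62.5 mm and 10.7 degrees, less where a joint would pass 70% of its speed; a pose out of reach is approached as far as the arm can. A call with a gripper value outside its range is refused whole. The fingers move at their own pace and stop on an object; "newtons" is the grip in N (left out, the last holds). Time passes only in rows, so rows that repeat a pose let the fingers close. It gives the time, the measured TCP pose, the force and the opening at its end, in the units of the state.
- monitor.get_obs(): the state, without advancing time (a new reading comes with each control period).
- read_camera(name): name is "side" or "top" or "wrist"; returns (picture, depth): 480x640x3 uint8, red, green, blue; 480x640 float32, m along the optical axis (not along the pixel's ray), 0 where there is no reading.
- camera_model(name): a dict with "fx", "fy", "cx", "cy" (pixels), "k1" (the pictures are not rectified: a ray, as slopes to the right and down, at radius r is drawn at 1 + k1 r^2 times it, then the intrinsics apply), "xyz" and "attitude" of the camera in the world. Camera axes: x right, y down, z forward; pixel columns grow to the right and rows downward; lengths in m; the calibration is good to about 2 mm. A picture is of the moment at which its call begins: read the wrist's pose just before it. camera_model takes no time and is no camera call; for the wrist camera it gives the pose at the moment of the call.
- env.sign_off(): hands the job in, once; it reports no verdict.
Trained networks look in the newest picture that a camera, given by its name, has taken for a name from the list of things; names that differ only in an ending like _2 or _b are one class to them, and where a whole thing is asked for, a point or a joint stands for the part that bears it (a point fixed in the world has none). Each returns a list of dicts, best first, with "p" (0 to 1); they miss things now and then, are a little off and sometimes report something else, mostly with a low value. They report only what shows in the picture. A call takes as long as a camera call.
- regions_of(camera, thing): "pixels" (480x640 bool, what is visible of it) and "pixel" ([column, row] in pixels, amid what is visible of it).
The state is a dict: "time_s": time; "qpos": joint angles; "joint_velocities": joint speeds; "effort": joint torques, N m; "tool_pos": TCP position; "tool_rot": TCP orientation; "force": force on the tool from outside, world axes, zero at the start; "wrist_torque": the same for the moment, N m; "grip_width": finger opening in m.
Only numpy, scipy, OpenCV 4.12 (cv2) and the standard library are available. Lean on these libraries where they do the work, as an engineer would, in place of code of your own. Each camera call takes 0.05 s, during which the arm holds its last target. There are 200 camera calls.

## Task

The cassette sticks out of the front of the transfer deck. Push it in until it is fully home against the back of the well, then swing the deck's hinged cover down and press it until its catches click and hold it shut on their own. Leave the other cassette and the portable player where they lie.

Things in the scene. Friction and masses are not known exactly. Their poses are not given: they have to be found in the camera images.
- deck: Grey cassette deck, fixed, 155 x 190 x 42 mm shut. Origin on the desk under the middle of the well's mouth; +x points into the well (away from the robot), y left, z up. Floor of the well at z = 14 mm, running out in front as an apron to x = -50. Well 114 mm wide, between cheeks (x 0 to 105, top z = 36), to a back stop at x = 72 (top z = 36). Control strip at its right, y -79 to -115, top z = 39.
- tape: Cassette case, flat box 69 (x) x 108 (y) x 17 mm (z), loose, flat on the deck's floor, its x axis nearly along the deck's x, half in the well and sticking out forward, 25 to 42 mm short of its home place. Origin at the centre of its underside. While it sticks out, the cover's lip lands on it and the cover cannot shut.
- deck_seat (a point): Where the cassette's origin lies when it is fully home against the back stop: x = 37.5, y = 0, z = 14 mm in the deck's frame (the cassette's front face is then at x = 3 mm).
- cover (a joint): Steel cover with a clear window: 0 = shut (level), 1.57 = upright; starts at 1.4 to 1.6 rad, stop at 1.7. A light spring towards 1.5 and a stiff hinge hold it up; swinging it down takes 0.5 to 2 N at its front edge; let go near shut but uncaught, it rises. Over the last 8 degrees two sprung balls resist with about 10 N at the press point, then snap over and hold it at 0.
- cover_hinge (a point): Middle of the cover's hinge line, along the deck's y at x = 88, z = 40 mm of the deck. Shut, the cover reaches 96 mm from it towards the deck's -x; 148 mm wide, 5 mm thick; outer (upper) face 2 mm beyond the hinge line; front lip 13 mm below its underside. Raised, its outer face looks to the back (+x of the deck), with free room behind it to push it over.
- cover_press (a point): Point on the cover's outer face where it is to be pressed (three fine ribs): 82 mm from the hinge line, midway along the front edge, 14 mm behind that edge; z = 42 mm when shut. It moves with the cover.
- spare_tape: Another cassette of the same size, loose, lying on the desk itself to the left or right of the deck; a bystander. Origin at the centre of its underside.
- player: Portable cassette player, 95 x 128 x 27 mm, loose on the right rear part of the desk; a bystander. Origin at the centre of its underside.

How it is judged:
By the outcome, as a careful person would: the job done as asked, in the order asked, and still so for the second after the job is handed in, with the robot touching nothing.
It also fails if it takes over 51 s, if anything falls off the work surface, if the arm or the gripper's body presses on something with over 40 N, if the wrist force passes 120 N, or if a joint passes its speed limit or range.

## Working session

There is one attempt and no reset: what is moved stays moved. The work goes in short steps, Python scripts to look and compute and a tool call to move; the robot and the scene stay as the last step left them, time stands still between calls to the robot, and variables do not carry over. Pictures are saved under pics/ and viewed, about 8 in all and at most 12, crops included, and the job is handed in when it is done.

Besides the shell and the picture viewer there is one more tool, called after "Call:" as a command line: name --pt "numbers of a row" for each row, then --argument value for the rest. step_arm: Moves the arm, as the interface text tells. Its arguments: {"type":"object","properties":{"deltas":{"type":"array"},"newtons":{"type":"number"}},"required":["deltas"]}

```bash
mkdir -p pics; cat > h.py <<'E'
import numpy as np, cv2
from scipy.spatial.transform import Rotation as R
from cell import monitor, read_camera, camera_model, env, regions_of
def cloud(name,depth,m=None):
    """world points of all pixels, HxWx3"""
    m=m or camera_model(name)
    K=np.array([[m['fx'],0,m['cx']],[0,m['fy'],m['cy']],[0,0,1.]])
    v,u=np.mgrid[:480,:640]
    p=cv2.undistortPoints(np.stack([u,v],-1).reshape(-1,1,2).astype(float),K,np.array([m['k1'],0,0,0.])).reshape(480,640,2)
    c=np.dstack([p*depth[...,None],depth])
    return c@rot(m['attitude']).T+np.array(m['xyz'])
def rot(a):
    return R.from_euler('xyz',a,degrees=True).as_matrix()
def save(n,rgb): cv2.imwrite('pics/'+n,cv2.cvtColor(rgb,cv2.COLOR_RGB2BGR))
E
python3 - <<'E'
from h import *
print(monitor.get_obs())
for c in ['top','side']:
    print(c,camera_model(c))
    rgb,d=read_camera(c); save(c+'0.png',rgb); P=cloud(c,d)
    np.save(c+'P.npy',P)
    for t in ['deck','tape','cover','spare_tape','player','cover_press']:
        for r in regions_of(c,t)[:2]:
            m=r['pixels']&(d>0); q=P[m]
            print(c,t,round(r['p'],2),r['pixel'],m.sum(),np.round(np.median(q,0),3) if len(q) else '',np.round(np.percentile(q,[2,98],axis=0),3).tolist() if len(q) else '')
print(camera_model('wrist'))
E
```

```text
{'time_s': 0.0, 'qpos': array([-68.1757339 ,  18.43722262,  -4.01568408,  83.17341946,
         1.29669463,  78.53945641,  -3.25808456]), 'joint_velocities': array([ 0.01300826, -0.02543447, -0.02139394, -0.03964243,  0.04694642,
        0.09680631, -0.03642173]), 'effort': array([ 8.68834468e-05, -4.91286564e+01, -4.04148744e-01, -3.12525237e+01,
       -6.40314817e-02,  4.34589351e-02,  1.79501649e-04]), 'tool_pos': array([0.23298748, 0.60627564, 0.24049531]), 'tool_rot': array([-176.04576812,   89.89498519, -107.05791908]), 'force': array([-0.23373937,  0.04463763,  0.40513157]), 'wrist_torque': array([-0.02409026, -0.05402963, -0.03740986]), 'grip_width': 0.0870913422044435}
top {'fx': 463.67103484032623, 'fy': 463.67103484032623, 'cx': 309.5791288081617, 'cy': 243.46884135403852, 'k1': 0.04261179459842317, 'xyz': array([ 0.55427511, -0.17330109,  0.90078905]), 'attitude': array([-178.5235107 ,    1.42832533,  -88.88550578])}
top deck 0.97 [365.4, 281.3] 6232 [ 0.504 -0.257  0.026] [[0.405, -0.335, 0.003], [0.565, -0.148, 0.137]]
top tape 0.83 [345.0, 306.9] 2138 [ 0.462 -0.217  
[... 1168 characters left out ...]
38]]
side spare_tape 0.64 [351.4, 194.0] 1225 [ 0.546 -0.218  0.098] [[0.523, -0.3, 0.044], [0.561, -0.16, 0.138]]
side spare_tape 0.57 [365.4, 219.5] 4516 [ 0.523 -0.219  0.032] [[0.407, -0.326, 0.009], [0.568, -0.144, 0.137]]
side player 0.59 [280.6, 221.9] 1624 [ 0.69  -0.206  0.024] [[0.649, -0.278, 0.007], [0.737, -0.165, 0.027]]
side cover_press 0.61 [351.8, 192.5] 1188 [ 0.545 -0.217  0.1  ] [[0.523, -0.299, 0.049], [0.56, -0.16, 0.138]]
{'fx': 366.1103043895942, 'fy': 366.1103043895942, 'cx': 319.51101558249553, 'cy': 237.12050065268602, 'k1': -0.02274972935879797, 'xyz': array([0.16279961, 0.63385083, 0.38487686]), 'attitude': array([1.63977910e+02, 9.19790812e-03, 6.90120058e+01])}
```

```bash
python3 - <<'E'
import cv2,numpy as np
a=cv2.imread('pics/top0.png')[120:400,180:480];b=cv2.imread('pics/side0.png')[100:340,220:520]
a=cv2.resize(a,(600,560),interpolation=cv2.INTER_CUBIC)
cv2.imwrite('pics/top0c.png',a)
cv2.imwrite('pics/side0c.png',cv2.resize(b,(750,600),interpolation=cv2.INTER_CUBIC))
E
```

```text
(no output)
```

View pics/top0c.png

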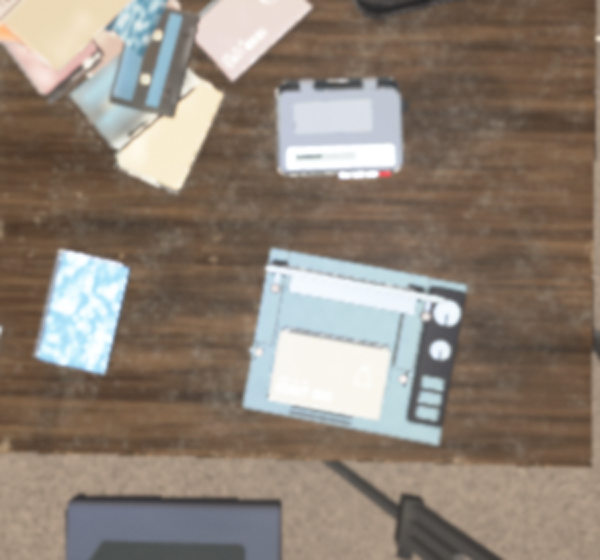

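View pics/side0.png

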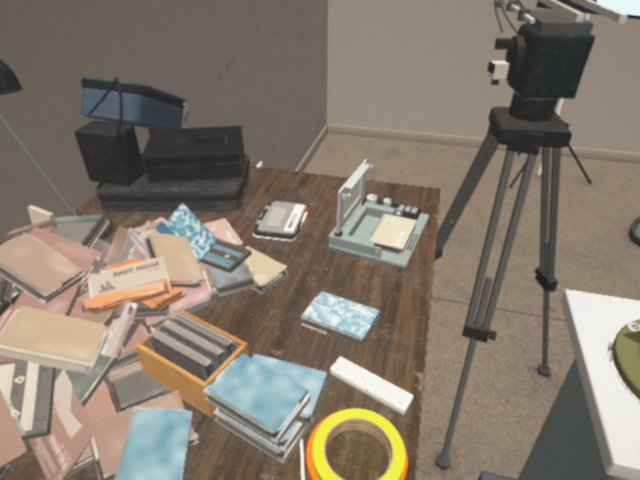

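The top view shows the deck yawed about -11°, with the cassette (crop 330,375) sticking out towards the robot and the cover upright at the rear (crop 350,280). The player sits behind the deck and the spare is to the left. Next I fit the deck frame.

```bash
python3 - <<'E'
from h import *
P=np.load('topP.npy'); S=np.load('sideP.npy')
def rect(q):
    (c,s,a)=cv2.minAreaRect((q[:,:2]*1000).astype(np.float32)); return np.round(c,1),np.round(s,1),round(a,2)
for n,A in(('top',P),('side',S)):
    A=A.reshape(-1,3)
    near=(abs(A[:,0]-.49)<.12)&(abs(A[:,1]+.235)<.13)
    q=A[near&(A[:,2]>.009)&(A[:,2]<.05)]; print(n,'deck',len(q),rect(q))
    # tape top
    q2=A[near&(abs(A[:,2]-.031)<.004)&(A[:,0]<.51)&(A[:,1]>-.275)&(A[:,1]<-.16)]; print('tape',len(q2),rect(q2),q2[:,2].mean())
    q3=A[near&(A[:,2]>.055)]; print('cover',len(q3),rect(q3),q3[:,2].max())
    q3=A[near&(A[:,2]>.125)]; print('cover top',len(q3),rect(q3))
    for lo in(.055,.075,.095,.115):
        q4=A[near&(A[:,2]>lo)&(A[:,2]<lo+.02)]
        if len(q4)>10: print(lo,len(q4),np.round(q4.mean(0),4))
E
```

```text
top deck 7219 (array([ 485. , -241.6]), array([190.5, 154.7]), 80.69)
tape 2042 (array([ 463.6, -213.9]), array([118.6,  73.1]), 80.5) 0.030854176946956576
cover 2124 (array([ 538.4, -230.8]), array([146.7,  23.3]), 80.0) 0.9007890531569486
cover top 2062 (array([ 537.7, -230.7]), array([146.7,  22. ]), 80.0)
0.055 21 [ 0.5489 -0.2337  0.0619]
0.115 333 [ 0.5385 -0.233   0.1318]
side deck 4535 (array([ 485.9, -241.1]), array([193.4, 154.7]), 80.69)
tape 1100 (array([ 462.3, -215.6]), array([117.4,  69.5]), 81.32) 0.03221905635679083
cover 1106 (array([ 537.9, -230.6]), array([151.1,  23.1]), 79.74) 0.13909082717744614
cover top 389 (array([ 538.2, -230.1]), array([148.4,  21.5]), 80.6)
0.055 237 [ 0.5474 -0.2241  0.0651]
0.075 219 [ 0.5473 -0.2244  0.0848]
0.095 166 [ 0.5465 -0.225   0.1035]
0.115 197 [ 0.5431 -0.2001  0.1251]
```

```bash
cat >> h.py <<'E'
YAW=-9.4
O=np.array([.4616,-.2171,0]); D=rot([0,0,YAW])
def d2w(p): return O+D@(np.array(p)/1000.)
def w2d(p): return (D.T@(np.array(p)-O))*1000
def plan(*targets):
    """deck-frame TCP targets (mm) -> shifts in current tool axes"""
    s=monitor.get_obs(); Rt=rot(s['tool_rot'])
    for t in targets: print(t,np.round(Rt.T@(d2w(t)-s['tool_pos']),4))
    zd=Rt[:,2]; yd=D[:,1]
    for sg in (1,-1):
        a=np.degrees(np.arctan2(np.dot(np.cross(zd,sg*yd),Rt[:,0]),np.dot(zd,sg*yd))); print('turn',sg,round(a,2))
    print('deck TCP',np.round(w2d(s['tool_pos']),1),np.round(s['force'],1),s['time_s'])
E
python3 - <<'E'
from h import *
s=monitor.get_obs();Rt=rot(s['tool_rot']);print(np.round(Rt,3))
print('cam off in tool',np.round(Rt.T@(np.array([0.16279961, 0.63385083, 0.38487686])-s['tool_pos']),3))
print('deck y in tool',)
for w in ([.48,.35,.24],[.52,0,.24]): print(w,np.round(Rt.T@(np.array(w)-s['tool_pos']),3))
plan((-62,0,200),(-62,0,39))
E
```

```text
[[ 0.    -0.933  0.359]
 [ 0.     0.359  0.933]
 [-1.    -0.     0.   ]]
cam off in tool [-0.143  0.075  0.   ]
deck y in tool
[0.48, 0.35, 0.24] [ 0.002 -0.323 -0.151]
[0.52, 0, 0.24] [ 0.002 -0.485 -0.464]
(-62, 0, 200) [ 0.0416 -0.448  -0.6996]
(-62, 0, 39) [ 0.2026 -0.448  -0.6996]
turn 1 -11.61
turn -1 168.39
deck TCP [-360.   775.5  241.6] [-0.5  0.8  0.5] 0.7
```

Call:
step_arm --pt "-1 0 -0.054 -0.025 -2" --pt "-1 0 -0.108 -0.05 -4" --pt "-1 0 -0.162 -0.075 -6" --pt "-1 0 -0.215 -0.1 -8" --pt "-1 0 -0.269 -0.125 -10" --pt "-1 0 -0.323 -0.151 -11.6" --pt "-1 0 -0.35 -0.203 -11.6" --pt "-1 0 -0.377 -0.255 -11.6" --pt "-1 0 -0.404 -0.307 -11.6" --pt "-1 0 -0.431 -0.359 -11.6" --pt "-1 0 -0.458 -0.411 -11.6" --pt "-1 0 -0.485 -0.464 -11.6"

```text
time_s: 2.2
tool_pos: [0.5196, -0.0021, 0.242]
tool_rot: [-56.6, 89.9, 24.0]
force: [0.1, 0.0, 0.1]
grip_width: 0.0007
```

```bash
python3 -c "
from h import *
plan((-62,0,200),(-62,0,39))"
```

```text
(-62, 0, 200) [ 0.0417  0.0841 -0.2216]
(-62, 0, 39) [ 0.2027  0.0843 -0.2217]
turn 1 -0.0
turn -1 180.0
deck TCP [ 22.1 221.6 242. ] [0.1 0.  0.1] 2.2
```

Call:
step_arm --pt "-1 0 0.02 -0.055 0" --pt "-1 0 0.04 -0.11 0" --pt "-1 0.01 0.06 -0.165 0" --pt "-1 0.02 0.084 -0.2217 0" --pt "-1 0.07 0.084 -0.2217 0" --pt "-1 0.11 0.084 -0.2217 0" --pt "-1 0.11 0.084 -0.2217 0"

```text
time_s: 3.08
tool_pos: [0.398, -0.2046, 0.1295]
tool_rot: [87.0, 89.7, 167.5]
force: [-0.4, -0.3, 1.6]
grip_width: 0.0004
```

```bash
python3 - <<'E'
from h import *
m=camera_model('wrist'); rgb,d=read_camera('wrist'); save('w1.png',rgb); P=cloud('wrist',d,m)
for r in regions_of('wrist','tape')[:1]:
    mk=r['pixels']&(d>0); q=P[mk]; print(r['p'],r['pixel'],mk.sum())
    L=(q-O)@D*1000; t=L[abs(L[:,2]-31)<5]; print(cv2.minAreaRect(t[:,:2].astype(np.float32)),np.percentile(t,[1,50,99],axis=0).round(1))
plan((-62,0,39),(-20,0,39),(-7,0,39))
E
```

```text
0.93 [295.1, 283.6] 668
((-24.099363327026367, 6.957927703857422), (85.16098022460938, 78.28883361816406), 37.586273193359375) [[-34.7 -49.4  26. ]
 [-33.9  20.4  27.2]
 [ 33.   48.   32. ]]
(-62, 0, 39) [ 0.0937  0.0004 -0.0015]
(-20, 0, 39) [ 0.0937 -0.0416 -0.0015]
(-7, 0, 39) [ 0.0937 -0.0546 -0.0015]
turn 1 -0.01
turn -1 179.99
deck TCP [-61.7   1.5 132.7] [ 0.1 -0.2  0.8] 3.175
```

View pics/w1.png

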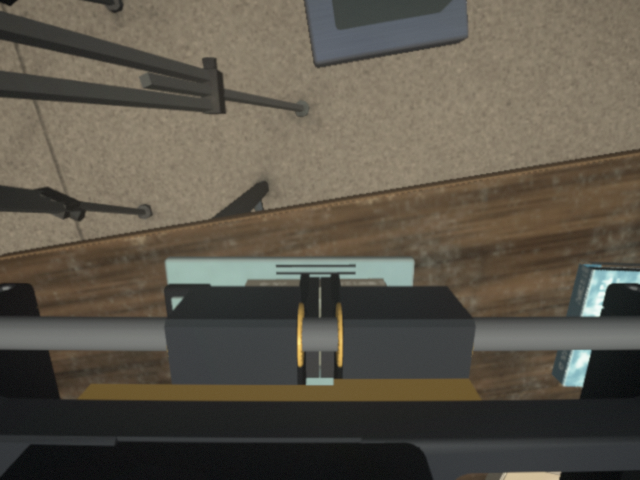

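Call:
step_arm --pt "-1 0.05 0 -0.0015 0" --pt "-1 0.08 0 -0.0015 0" --pt "-1 0.092 0 -0.0015 0" --pt "-1 0.092 -0.008 -0.0015 0" --pt "-1 0.092 -0.016 -0.0015 0" --pt "-1 0.092 -0.022 -0.0015 0" --pt "-1 0.092 -0.028 -0.0015 0" --pt "-1 0.092 -0.033 -0.0015 0" --pt "-1 0.092 -0.038 -0.0015 0"

```text
time_s: 4.3
tool_pos: [0.4378, -0.213, 0.0395]
tool_rot: [50.1, 90.0, 130.7]
force: [-0.8, 0.6, -0.3]
grip_width: 0.0008
```

```bash
python3 -c "
from h import *
plan((-12,0,40),(-7,0,40))"
```

```text
(-12, 0, 40) [-0.0005 -0.0121 -0.0002]
(-7, 0, 40) [-0.0005 -0.0171 -0.0002]
turn 1 -0.02
turn -1 179.98
deck TCP [-24.1   0.2  39.5] [-0.8  0.6 -0.3] 4.3
```

Call:
step_arm --pt "-1 0 -0.004 0 0" --pt "-1 0 -0.008 0 0" --pt "-1 0 -0.012 0 0" --pt "-1 0 -0.014 0 0" --pt "-1 0 -0.016 0 0" --pt "-1 0 -0.016 0 0"

```text
time_s: 5.05
tool_pos: [0.4537, -0.2156, 0.0396]
tool_rot: [-97.2, 90.0, -16.6]
force: [-0.4, -0.3, -0.3]
grip_width: 0.0006
```

Call:
step_arm --pt "-1 0 -0.001 0 0" --pt "-1 0 -0.002 0 0" --pt "-1 0 -0.003 0 0" --pt "-1 0 -0.003 0 0"

```text
time_s: 5.55
tool_pos: [0.4541, -0.2157, 0.0391]
tool_rot: [78.1, 89.7, 158.7]
force: [-7.5, 0.2, 4.9]
grip_width: 0.0006
```

Call:
step_arm --pt "-1 0 -0.001 0 0" --pt "-1 0 -0.002 0 0" --pt "-1 0 -0.002 0 0" --pt "-1 0 0.012 0 0" --pt "-1 0 0.015 0 0" --pt "-1 -0.06 0.015 0 0" --pt "-1 -0.12 0.015 0 0" --pt "-1 -0.17 0.015 0 0" --pt "-1 -0.17 -0.04 0 0" --pt "-1 -0.17 -0.09 0 0" --pt "-1 -0.17 -0.125 0 0" --pt "-1 -0.17 -0.125 0 0"

```text
time_s: 7.05
tool_pos: [0.582, -0.2358, 0.2087]
tool_rot: [-166.8, 89.9, -86.1]
force: [-0.5, -0.2, -0.2]
grip_width: 0.0003
```

```bash
python3 - <<'E'
from h import *
def one(c):
    m=camera_model(c); rgb,d=read_camera(c); save(c+'2.png',rgb); P=cloud(c,d,m)
    L=((P-O)@D*1000)
    for r in regions_of(c,'tape')[:1]:
        mk=r['pixels']&(d>0); q=L[mk]; t=q[(abs(q[:,2]-31)<4)]
        print(c,r['p'],r['pixel'],mk.sum(),cv2.minAreaRect(t[:,:2].astype(np.float32)),np.percentile(t,[2,50,98],axis=0).round(1).tolist())
        for y0 in (-40,-20,0,20,40):
            k=t[abs(t[:,1]-y0)<6]
            if len(k): print(y0,np.percentile(k[:,0],[1,99]).round(1))
    near=(abs(L[...,0]-60)<50)&(abs(L[...,1])<80)&(L[...,2]>55)&(L[...,2]<150)
    q=L[near]
    if len(q): print('cover',len(q),np.percentile(q,[2,98],axis=0).round(1).tolist())
one('wrist'); one('side')
plan((115,0,134))
E
```

```text
wrist 0.48 [317.2, 191.1] 6925 ((86.09392547607422, -48.285945892333984), (75.50857543945312, 0.0), 97.34793090820312) [[81.5, -84.2, 27.5], [86.1, -48.3, 30.8], [90.7, -12.3, 34.0]]
cover 6924 [[69.4, -69.5, 108.2], [88.0, 67.3, 137.2]]
side 0.79 [376.4, 230.2] 1112 ((38.201324462890625, -1.9823684692382812), (107.00350952148438, 69.97496032714844), 89.7294692993164) [[3.8, -51.4, 29.5], [35.8, 1.6, 32.3], [71.1, 47.7, 34.1]]
-40 [ 3.8 71.3]
-20 [ 3.6 72.2]
0 [ 3.7 72.1]
20 [ 4.  71.1]
40 [ 3.7 71.5]
cover 1106 [[68.6, -68.8, 57.6], [87.9, 72.3, 138.1]]
(115, 0, 134) [0.0758 0.0038 0.0003]
turn 1 -0.06
turn -1 179.94
deck TCP [118.8  -0.3 209.8] [ 0.2 -0.3  0.6] 7.25
```

View pics/wrist2.png

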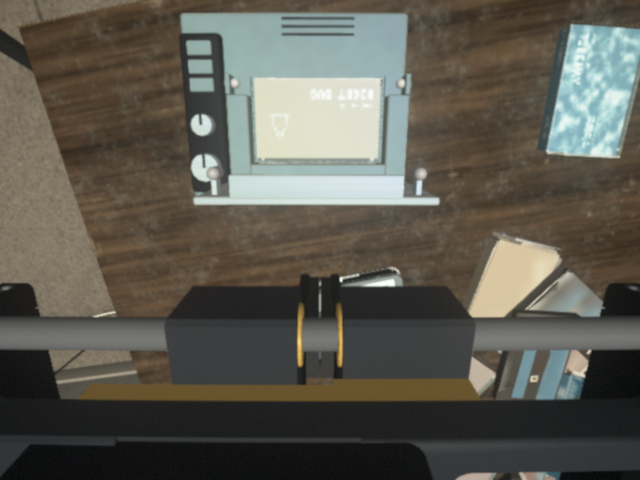

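Call:
step_arm --pt "-1 0.045 0 0 0" --pt "-1 0.076 0 0 0" --pt "-1 0.076 0.01 0 0" --pt "-1 0.076 0.022 0 0" --pt "-1 0.076 0.0325 0 0" --pt "-1 0.077 0.043 0 0" --pt "-1 0.0784 0.053 0 0" --pt "-1 0.0825 0.063 0 0" --pt "-1 0.0867 0.0725 0 0" --pt "-1 0.0867 0.0725 0 0"

```text
time_s: 8.5
tool_pos: [0.5069, -0.2243, 0.1222]
tool_rot: [67.8, 89.9, 148.4]
force: [-0.3, 0.6, -0.8]
grip_width: 0.0005
```

```bash
python3 - <<'E'
from h import *
plan((33.7,0,115),(22.3,0,104.5),(13.6,0,91.5),(8.9,0,80),(7,0,74),(6,0,61))
rgb,d=read_camera('side'); save('side3.png',cv2.resize(rgb[120:280,260:460],(750,600)))
E
```

```text
(33.7, 0, 115) [ 0.0073  0.0122 -0.0003]
(22.3, 0, 104.5) [ 0.0178  0.0236 -0.0003]
(13.6, 0, 91.5) [ 0.0308  0.0323 -0.0003]
(8.9, 0, 80) [ 0.0423  0.037  -0.0003]
(7, 0, 74) [ 0.0483  0.0388 -0.0003]
(6, 0, 61) [ 0.0613  0.0398 -0.0003]
turn 1 -0.03
turn -1 179.97
deck TCP [ 45.9   0.3 122.2] [-0.3  0.6 -0.8] 8.5
```

View pics/side3.png

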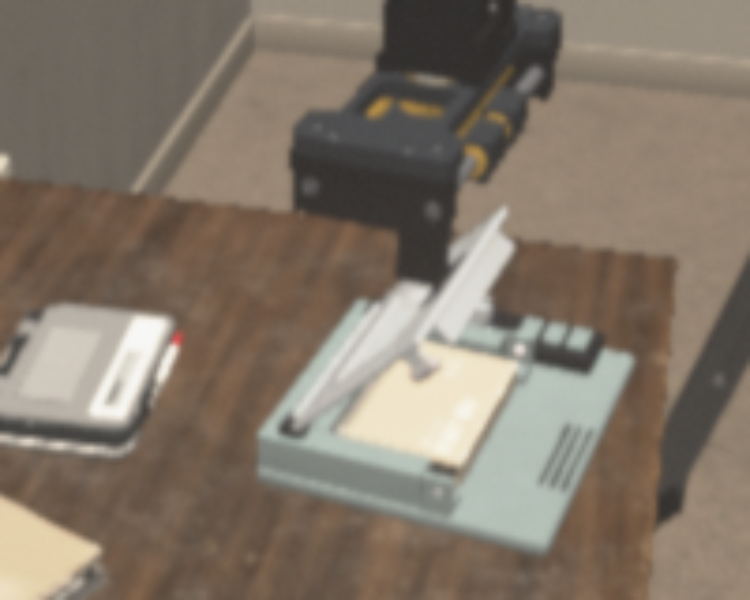

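The side view shows the cover at about 50° following the finger (finger at crop 425,260), with the cassette home below it. I continue swinging it down.

Call:
step_arm --pt "-1 0.0035 0.006 0 0" --pt "-1 0.0073 0.0122 0 0" --pt "-1 0.0125 0.018 0 0" --pt "-1 0.0178 0.0236 0 0" --pt "-1 0.0243 0.028 0 0" --pt "-1 0.0308 0.0323 0 0" --pt "-1 0.0365 0.0347 0 0" --pt "-1 0.0423 0.037 0 0" --pt "-1 0.0483 0.0388 0 0" --pt "-1 0.0513 0.0393 0 0" --pt "-1 0.0543 0.0396 0 0"

```text
time_s: 9.93
tool_pos: [0.469, -0.2182, 0.0692]
tool_rot: [35.8, 89.9, 116.4]
force: [-2.2, 2.0, 6.4]
grip_width: 0.0005
```

Call:
step_arm --pt "-1 0.003 0 0 0" --pt "-1 0.006 0 0 0" --pt "-1 0.008 0 0 0" --pt "-1 0.01 0 0 0" --pt "-1 0.01 0 0 0"

```text
time_s: 10.55
tool_pos: [0.4688, -0.2182, 0.0608]
tool_rot: [34.7, 89.9, 115.3]
force: [-8.5, 2.8, 23.5]
grip_width: 0.0003
```

Call:
step_arm --pt "-1 0.001 0 0 0" --pt "-1 0.001 0 0 0" --pt "-1 -0.03 0 0 0" --pt "-1 -0.08 0 0 0" --pt "-1 -0.13 0 0 0" --pt "-1 -0.15 0.02 0 0" --pt "-1 -0.15 0.02 0.06 0" --pt "-1 -0.15 0.02 0.12 0" --pt "-1 -0.15 0.02 0.18 0" --pt "-1 -0.15 0.02 0.22 0" --pt "-1 -0.15 0.02 0.22 0"

```text
time_s: 11.92
tool_pos: [0.4853, 0.006, 0.208]
tool_rot: [72.2, 90.0, 153.2]
force: [0.5, -1.1, 0.4]
grip_width: 0.0003
```

```bash
python3 - <<'E'
from h import *
for c in ('top','side'):
    m=camera_model(c); rgb,d=read_camera(c); save(c+'4.png',rgb); P=cloud(c,d,m); L=((P-O)@D*1000)
    for x0 in (0,10,30,50,70,85):
        k=L[(abs(L[...,0]-x0)<4)&(abs(L[...,1])<70)&(L[...,2]<150)]
        print(c,x0,len(k),np.percentile(k[:,2],[5,50,95,99]).round(1))
    for t in ('spare_tape','player'):
        for r in regions_of(c,t)[:1]:
            q=P[r['pixels']&(d>0)]; print(t,r['p'],np.median(q,0).round(3))
plan()
im=cv2.imread('pics/top4.png')[200:360,270:450]; cv2.imwrite('pics/top4c.png',cv2.resize(im,(675,600)))
E
```

```text
top 0 330 [39.3 41.8 44.  45.2]
top 10 337 [39.5 42.1 44.6 45.9]
top 30 330 [37.9 40.5 43.1 44.2]
top 50 326 [38.1 40.7 43.6 44.3]
top 70 332 [39.4 41.8 44.4 45.1]
top 85 329 [37.1 42.1 45.1 46.4]
spare_tape 0.8 [0.532 0.013 0.017]
player 0.83 [ 0.693 -0.225  0.022]
side 0 218 [14.4 43.1 44.8 45.3]
side 10 166 [41.6 43.4 44.9 45.2]
side 30 169 [40.1 42.4 44.2 44.8]
side 50 108 [11.5 42.7 44.4 44.9]
side 70 79 [21.5 43.2 44.6 45. ]
side 85 131 [36.5 43.6 45.8 46.6]
spare_tape 0.95 [0.511 0.027 0.018]
player 0.84 [ 0.69  -0.205  0.024]
turn 1 -0.16
turn -1 179.84
deck TCP [-12.3 218.7 208.5] [-0.1  0.   0.5] 12.225
```

View pics/top4c.png

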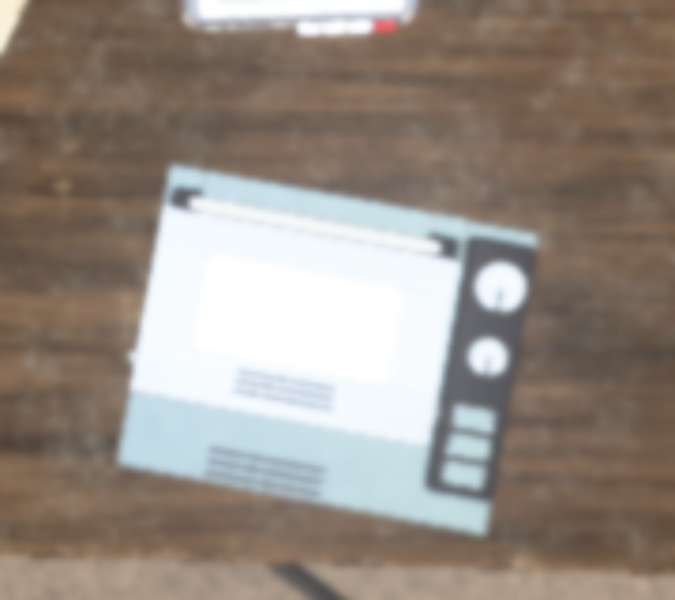

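The cover lies level at about 42 mm from hinge to front edge with the gripper clear of it. I am handing the job in.

```bash
python3 -c "
from cell import env
print(env.sign_off())"
```

```text
the job is handed in; nothing more can be done
None
```

The cassette is fully home in the well and the cover is shut and holding on its own. I handed the job in at about 12 s of the 51 s allowed.

- **Cassette:** I pushed it in with closed fingers until it met the back stop, at 7.5 N. The side camera then put it at deck x of about 3.7 to 71.5 mm (3 to 72 mm when home) and straight.
- **Cover:** I swung it down from behind and pressed it with 23.5 N until it bottomed at z of about 42 mm. With the arm withdrawn, both cameras measured it level, at about 40 to 44 mm from hinge to front edge. That matches the 42 mm shut height, so it is not rising.
- **Player:** it had not moved beyond measuring noise.
- **Spare cassette:** the arm never went near it at desk height. I could not confirm its position by comparing views: the last top-camera reading was about 20 mm off the first. I put that down to the raised gripper hiding part of it. The side camera's first reading had mistaken the cover for it, so there was nothing to compare there either.

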